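# Mount the wire spool and show its red band to the camera in the mirror

## Robot

A 6-joint arm with a two-finger parallel gripper is mounted at the origin on the work surface. World frame = base frame: x ahead of the robot, y to its left, z up, the work surface at z = 0. Lengths are in m, angles in rad, forces in N, time in s.
With the tool pointing down it reaches from about 0.25 to 0.775 m from the base axis. Payload 4 kg.
Tool frame: the origin (TCP) lies midway between the tips of the shut fingers; the grasp point (between the pads) lies 19 mm behind it; z points along the fingers, y is the line along which they close (so a half turn about z gives the same grasp; the last joint's range is limited). The gripper opens to 85 mm and grips with 20 to 120 N. Pads are 22 mm wide; open, the fingers measure 114 mm over their backs; the gripper's body (76 mm by 85 mm) begins 54 mm behind the grasp point. The pads swing forward as they close: fully open they stand 13 mm farther back than shut.
Start: joints at [1.188, 0.087, 1.371, -0, 1.684, -0.103], TCP at [0.152, 0.529, 0.231] pointing down, gripper open.
Joint ranges: [-3.1, 3.1], [-0.76, 2.03], [0.27, 2.55], [-1.08, 4.22], [0.17, 2.65], [-2.57, 2.57]. Speed limits (rad/s): [2.79, 2.79, 3.14, 3.14, 3.14, 3.14].

## Interface

Orientations are given as a unit quaternion [x, y, z, w].
In Python, from bench import robot gives the robot as it stands.
- The arm moves only by the tool apply_moves, never from a script. Its argument "increments" is a list of rows, each a list of 4 numbers: the shift along the tool's x, y, z in units of 40 mm (1.0 is 40 mm), then the turn about the tool's z in degrees. A call has 1 to 10 rows; each row shifts and turns the commanded pose from where the row before left it, along the tool's axes as they then stand; what a row does not reach is not made up. A row lasts 1/12 s, in which the tool goes at most 41.7 mm and 7.16 degrees, less where a joint would pass 70% of its speed; a pose out of reach is approached as far as the arm can. A call is refused whole if a number of a shift passes 1 or a number of a turn 7.16, either way. A call with a gripper value outside its range is refused whole. "jaw" is the finger opening in mm, from 0 to 85.4, set as the call begins (left out, the last holds). The fingers move at their own pace and stop on an object; "newtons" is the grip in N (left out, the last holds). Time passes only in rows, so rows that do not move let the fingers close. It gives the time, the measured TCP pose, the force, the opening and the grip force at its end, in the units of the state.
- robot.read_state(): the state, without advancing time (a new reading comes with each control period).
- robot.get_image(name): name is "scene" or "top" or "wrist"; returns a dict with "color" (384x512x3 uint8, red, green, blue), "fx", "fy", "cx", "cy" (pixels), "k1" (the pictures are not rectified: a ray, as slopes to the right and down, at radius r is drawn at 1 + k1 r^2 times it, then the intrinsics apply), "position" and "orientation" of the camera in the world. Camera axes: x right, y down, z forward; pixel columns grow to the right and rows downward; lengths in m; the calibration is good to about 2 mm. A picture is of the moment at which its call begins. There is no depth.
- robot.sign_off(): hands the job in; it is judged then, once.
The state is a dict: "t": time; "joint_positions": joint angles; "joint_vel": joint speeds; "effort": joint torques, N m; "tcp_pos": TCP position; "tool_rot": TCP orientation; "wrist_force": force on the tool from outside, world axes, zero at the start; "ft_torque": the same for the moment, N m; "grip_width": finger opening in m; "finger_force": force on a finger pad.
Only numpy, scipy, OpenCV 4.12 (cv2) and the standard library are available. Lean on these libraries where they do the work, as an engineer would, in place of code of your own. Each camera call takes 0.05 s, during which the arm holds its last target. There are 200 camera calls.

## Task

Lift the blue-flanged spool with the red band onto the upright steel spindle, fully down on its wooden seat, and let go of it. Then take the orange handle of the round swivel mirror and turn the mirror until the bench camera, looking at the middle of the mirror, sees the red band of the mounted spool. The mirror springs back if released, so the program finishes while still holding the handle at that angle; leave the copper spool, the glass dish and the steel block where they are.

Things in the scene. Friction and masses are not known exactly. Their poses are not given: they have to be found in the camera images.
- spool: The spool to mount: two blue flanges (52 mm diameter, 6 mm thick) on a 36 mm hub with a red band; 46 mm tall, 100 to 210 g, standing upright. Through bore 16 mm diameter along z. Origin: centre of its underside; z up along the bore. Can be gripped across the top flange (52 mm).
- mark (a point): Middle of the red band: on the spool's axis, 23 mm above its underside. The band runs all round the hub, so the spool's yaw does not matter.
- spindle: Fixed stand: wooden foot of 80 mm diameter, 28 mm stem, 42 mm seat disc whose top is 66 mm above the bench, and a steel pin of 11 mm diameter rising 60 mm above the seat (top 126 mm above the bench, its last 10 mm tapered). Origin: centre of the underside; z up along the pin.
- seat (a point): Centre of the seat disc's top, 66 mm above the bench, where the spool's underside comes to rest.
- station: Fixed camera station: flat rail 360 x 70 x 12 mm with the mirror's pivot post at one end and a small black camera on a post at the other. Origin: on the bench under the mirror's vertical pivot axis. Its x axis points along the rail to the camera, z up. The camera looks level along -x at the middle of the mirror.
- lens (a point): Front of the camera's lens, 208 mm from the mirror's pivot axis, 90 mm above the bench.
- mirror: Round swivel mirror with its arm and handle: 72 mm diameter with frame, upright, spanning 54 to 126 mm above the bench. Origin: middle of the reflecting face, on the vertical pivot axis, 90 mm above the bench, as high as the red band of the mounted spool. Its x axis is the mirror's normal, pointing out of the reflecting face.
- mirror_angle (a joint): Mirror angle about the vertical pivot (rad). 0: at rest on its stop, facing the camera squarely. Grows counter-clockwise seen from above, to 1.3. A spring returns it to 0 (0.8 to 2.5 N at the handle). By the law of reflection the camera sees, in the mirror's middle, what lies in the direction turned 2 x this angle counter-clockwise from the station's x axis.
- handle (a point): Upright round orange handle, 14 mm diameter, on a thin arm behind the mirror, 75 mm from the pivot axis in the direction of minus the mirror's normal; turns with the mirror. Runs from 74 to 158 mm above the bench; the arm meets it at 74 to 82 mm. This point: centre of its underside.
- pointer: Yellow needle, 65 mm long, under the mirror, 41 mm above the bench, geared to turn twice the mirror's angle: its x axis, from the pivot axis to its tip, is the direction in which the camera sees by way of the middle of the mirror. Only an indicator, nothing touches it.
- copper_spool: Bystander: a like spool with white flanges and a copper hub (52 mm diameter, 46 mm tall). Origin: centre of its underside. Spool and copper spool may stand in either of two places.
- dish: Bystander: glass dish, 72 mm diameter, 22 mm tall. Origin: centre of its underside.
- block: Bystander: square steel bench block on a rubber base, 100 x 100 x 42 mm, 1.6 kg. Origin: centre of its underside.
Mind the look-alikes: they are no part of the job. Several things look just like the spool: the one meant starts farthest to the robot's right. Of the things that look like the spindle, the larger one is meant.

How it is judged:
On the way:
1. the spool sits fully down on the spindle's seat, let go (z of spool in the frame of seat between -0.004 and 0.004 m and horizontal distance between spool and seat below 0.005 m and angle between spool's own z axis and vertical below 0.1 rad and contact force between the fingers and spool below 0.1 N), for 0.2 s.
At the end, for the whole second after the job is handed in: Spool let go on the seat (4 mm in height, 5 mm sideways, upright within 0.1 rad); the camera's line of sight, reflected at the mirror's middle, passes within 18 mm of the spool's axis; the mirror is still and the fingers hold its handle (over 0.3 N) (all of step 1 and y of mark in the frame of pointer between -0.018 and 0.018 m and x of mark in the frame of pointer above 0.05 m and velocity of joint mirror_angle between -0.05 and 0.05 rad/s and contact force between the fingers and mirror above 0.3 N); the arm keeps its last pose, push and grip.
It fails at once if the copper spool was moved by over 15 mm (distance of copper_spool from where it was at the start of the episode above 0.015 m).
It fails at once if the glass dish was moved by over 15 mm (distance of dish from where it was at the start of the episode above 0.015 m).
It fails at once if the steel block was moved by over 15 mm (distance of block from where it was at the start of the episode above 0.015 m).
It also fails if it takes over 54 s, if anything falls off the work surface, if the arm or the gripper's body presses on something with over 40 N, if the wrist force passes 120 N, or if a joint passes its speed limit or range.

## Working session

There is one attempt and no reset: what is moved stays moved. The work goes in short steps, Python scripts to look and compute and a tool call to move; the robot and the scene stay as the last step left them, time stands still between calls to the robot, and variables do not carry over. Pictures are saved under pics/ and viewed, at most 11 in all, crops included, and the job is handed in when it is done.

Besides the shell and the picture viewer there is one more tool, called as name(argument=value, ...) on one line, values as JSON. apply_moves: Moves the arm, as the interface text tells. Its arguments: {"type":"object","properties":{"increments":{"type":"array","items":{"type":"array","items":{"type":"number"}}},"jaw":{"type":"number"},"newtons":{"type":"number"}},"required":["increments"]}

```bash
mkdir -p pics
cat > h.py <<'E'
import numpy as np, cv2, pickle
from scipy.spatial.transform import Rotation as R
def save(im,f): pickle.dump(im,open(f,'wb'))
def load(f): return pickle.load(open(f,'rb'))
def px2plane(im,u,v,z):
    K=np.array([[im['fx'],0,im['cx']],[0,im['fy'],im['cy']],[0,0,1.]])
    xd=np.array([(u-im['cx'])/im['fx'],(v-im['cy'])/im['fy']]); x=xd.copy()
    for _ in range(30): x=xd/(1+im['k1']*(x@x))
    d=R.from_quat(im['orientation']).as_matrix()@np.r_[x,1]; p=np.array(im['position'])
    return p+d*(z-p[2])/d[2]
def proj(im,P):
    c=R.from_quat(im['orientation']).as_matrix().T@(np.array(P)-np.array(im['position']))
    x=c[:2]/c[2]; x=x*(1+im['k1']*(x@x)); return np.array([im['fx']*x[0]+im['cx'],im['fy']*x[1]+im['cy']])
E
python3 - <<'E'
from h import *
from bench import robot
for n in ['scene','top']:
    im=robot.get_image(n); save(im,n+'0.pkl')
    print(n,im['position'],im['orientation'],im['fx'],im['k1'])
    cv2.imwrite(f'pics/{n}0.png',cv2.resize(im['color'][:,:,::-1],(800,600),interpolation=cv2.INTER_CUBIC))
print(robot.read_state())
E
```

```text
scene [ 1.58325792 -0.07203119  0.81402303] [ 0.65555317  0.59798972 -0.31844086 -0.33354722] 488.3310783810325 -0.11621944729003753
top [ 0.37172773 -0.00098125  0.9379751 ] [-0.70080347  0.70715799 -0.06222012  0.07021918] 361.2821243173759 0.022391381700917284
{'t': 0.1, 'joint_positions': array([ 1.18792766e+00,  8.79136809e-02,  1.37212192e+00, -8.30128492e-06,
        1.68358392e+00, -1.03093279e-01]), 'joint_vel': array([-1.91409786e-04,  1.17299571e-04, -3.63177401e-03,  1.13356309e-04,
       -3.09281450e-04, -5.51512359e-07]), 'effort': array([ 2.87491639e-03, -3.53011107e+01, -3.14219248e+01, -1.14783766e-04,
        7.89939717e-03,  5.04107459e-05]), 'tcp_pos': array([0.15171302, 0.52819813, 0.23022882]), 'tool_rot': array([ 1.39432295e-01,  9.90231088e-01, -9.84654785e-04, -2.39825191e-04]), 'wrist_force': array([-1.3240508 , -0.15266951,  0.04389919]), 'ft_torque': array([ 0.03067295, -0.0018681 ,  0.01830383]), 'finger_force': 0.0, 'grip_width': 0.08538025215271557}
```

View pics/scene0.png

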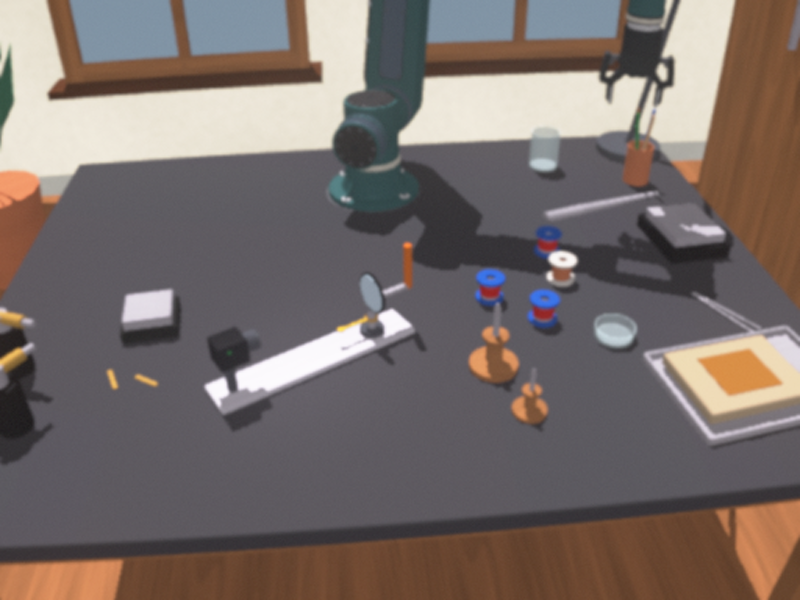

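View pics/top0.png

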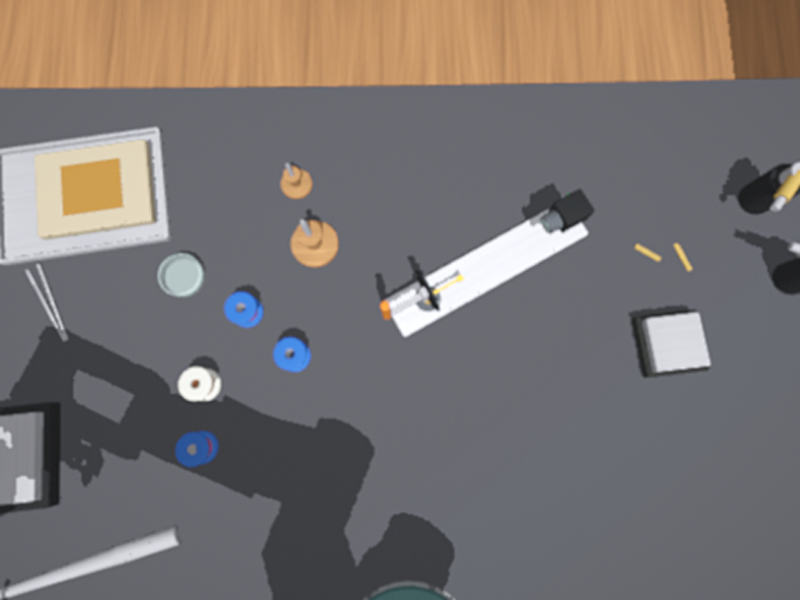

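The top view (800x600) shows the spools at (242,309), (291,353) and (196,449), so the rightmost one, (291,353), is the target. The large spindle's foot is at (314,243) with its pin tip near (306,217). The rail runs from (405,320) to (575,215), the handle is at (386,310), and the block is at (675,342).

Run:
```python
from h import *
t=load('top0.pkl'); s=load('scene0.pkl'); k=512/800
def comp(im,mask,u,v):
    n,l,st,c=cv2.connectedComponentsWithStats(mask.astype(np.uint8))
    ys,xs=np.nonzero(mask); i=np.argmin((xs-u)**2+(ys-v)**2); L=l[ys[i],xs[i]]
    return (l==L),c[L],st[L]
C=t['color'].astype(int); r,g,b=C[...,0],C[...,1],C[...,2]
m,c,st=comp(t,(b>150)&(r<110)&(b-r>80),291*k,353*k); print('spool blue top',c,st, px2plane(t,*c,.046))
m,c,st=comp(t,(r-b>40)&(r>120),314*k,245*k)
cnt=max(cv2.findContours(m.astype(np.uint8),0,1)[0],key=len); e=cv2.fitEllipse(cnt); print('foot',e,st,px2plane(t,*e[0],.006))
m,c,st=comp(t,(r>150)&(r-b>90)&(g<130),386*k,310*k); print('handle',c,st,px2plane(t,*c,.12))
m=(C.min(2)>170); m,c,st=comp(t,m,500*k,265*k); rc=cv2.minAreaRect(np.argwhere(m)[:,::-1].astype(np.float32)); print('rail',rc,[px2plane(t,*p,.012).round(4) for p in cv2.boxPoints(rc)])
m,c,st=comp(t,(r>150)&(g>130)&(b<110),445*k,285*k); print('pointer',c,st)
for nm,im,(u0,v0,u1,v1) in [('t',t,(165,120,390,240)),('s',s,(190,140,380,280))]:
    cr=im['color'][v0:v1,u0:u1,::-1]; f=min(790/(u1-u0),590/(v1-v0)); print(nm,f)
    cv2.imwrite(f'pics/{nm}crop.png',cv2.resize(cr,None,fx=f,fy=f,interpolation=cv2.INTER_CUBIC))
```

```text
spool blue top [186.33503836 226.72122762] [175 216  24  22 391] [0.45571673 0.18203457 0.046     ]
foot ((201.2682647705078, 156.28038024902344), (27.900148391723633, 30.658782958984375), 67.94230651855469) [186 141  31  30 697] [0.64782102 0.15552284 0.006     ]
handle [247.13636364 201.09090909] [245 199   5   5  22] [0.50621656 0.02883476 0.12      ]
rail ((310.64373779296875, 170.89952087402344), (27.257089614868164, 135.6572265625), 60.75117111206055) [array([0.5477, 0.0388, 0.012 ]), array([ 0.7256, -0.2796,  0.012 ]), array([ 0.6587, -0.3106,  0.012 ]), array([0.485 , 0.0046, 0.012 ])]
pointer [277.  186.5] [277 186   1   2   2]
t 3.511111111111111
s 4.157894736842105
```

View pics/tcrop.png

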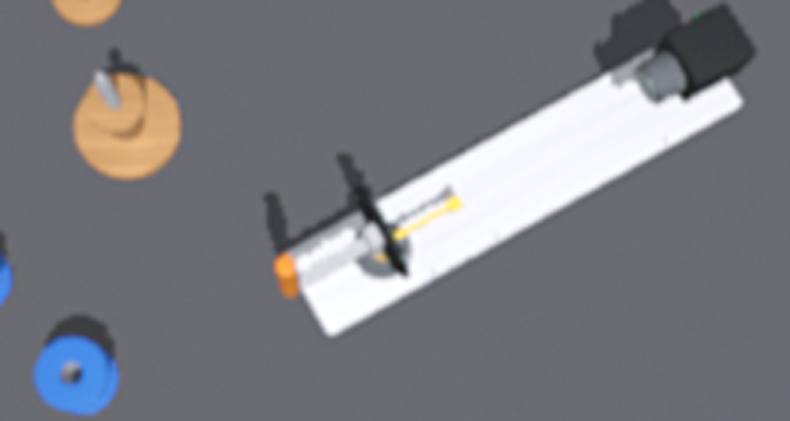

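The crop (scale 3.51, offset 165,120) shows the pin tip at about (101,73), the foot centre at (127,127) and the handle top at (285,262). The pointer tip is at (455,203), the spool bore at (71,371) and the pivot at about (383,242).

Run:
```python
from h import *
t=load('top0.pkl'); f=3.5111
P=lambda u,v,z: px2plane(t,165+(u+.5)/f-.5,120+(v+.5)/f-.5,z).round(4)
print('pin',P(101,73,.126),'foot z0/.01',P(127,127,0),P(127,127,.012),'seat',P(113,100,.066))
print('handle',P(285,262,.158),'ptr tip',P(458,202,.041),'lens',P(655,78,.09),'spool bore',P(71,371,.046))
# station from rail
c=np.array([[.5477,.0388],[.7256,-.2796],[.6587,-.3106],[.485,.0046]])
a=((c[1]+c[2])-(c[0]+c[3]));L=np.linalg.norm(a)/2;a/=np.linalg.norm(a);print('dir',a,'len',L,'mid end',(c[0]+c[3])/2,'far',(c[1]+c[2])/2)
```

```text
pin [0.6512 0.1547 0.126 ] foot z0/.01 [0.6509 0.1578 0.    ] [0.6473 0.1558 0.012 ] seat [0.6515 0.1571 0.066 ]
handle [0.5152 0.0303 0.158 ] ptr tip [ 0.5796 -0.0905  0.041 ] lens [ 0.6552 -0.2247  0.09  ] spool bore [0.4592 0.1858 0.046 ]
dir [ 0.48522105 -0.87439152] len 0.3623090945587759 mid end [0.51635 0.0217 ] far [ 0.69215 -0.2951 ]
```

View pics/scrop.png

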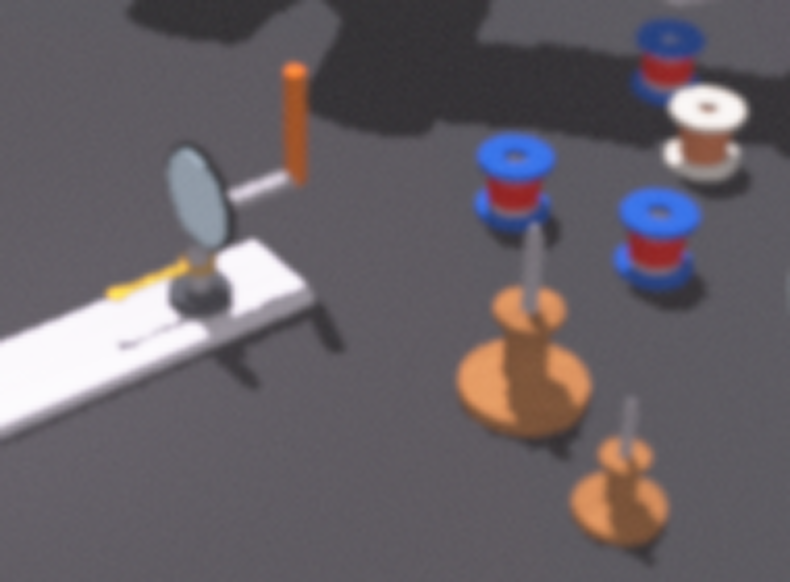

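In the scene crop (scale 4.158, offset 190,140) the pin tip is at (535,226), the seat centre at (529,309), the spool's top flange at (516,157), the handle top at (294,70) and the pointer tip at (113,294).

Run:
```python
from h import *
s=load('scene0.pkl'); f=790/190
P=lambda u,v,z: px2plane(s,190+(u+.5)/f-.5,140+(v+.5)/f-.5,z).round(4)
print('pin',P(535,226,.126),'seat',P(529,309,.066),'spool',P(516,157,.046),'handle',P(294,70,.158),'ptr',P(113,294,.041),'mirror mid',P(202,197,.09))
```

```text
pin [0.6462 0.1559 0.126 ] seat [0.6475 0.1558 0.066 ] spool [0.4569 0.1852 0.046 ] handle [0.5106 0.0293 0.158 ] ptr [ 0.5737 -0.0914  0.041 ] mirror mid [ 0.5443 -0.0322  0.09  ]
```

apply_moves(increments=[[-0.69,-0.44,0,0],[-0.69,-0.44,0,0],[-0.69,-0.44,0,0],[-0.69,-0.44,0,0],[-0.69,-0.44,0,0],[-0.69,-0.44,0,0],[-0.69,-0.44,0,0]])

```text
t: 0.68
tcp_pos: [0.3041, 0.3554, 0.2308]
tool_rot: [0.139, 0.99, -0.0, -0.0]
wrist_force: [0.4, 0.9, -0.9]
grip_width: 0.0851
finger_force: 0.0
```

apply_moves(increments=[[-0.69,-0.44,0.2,0],[-0.69,-0.44,0.2,0],[-0.69,-0.44,0.2,0],[-0.69,-0.44,0.2,0],[-0.69,-0.44,0,0],[-0.69,-0.44,0,0],[-0.69,-0.44,0,0],[0,0,0,0],[0,0,0,0]], jaw=75)

```text
t: 1.43
tcp_pos: [0.4556, 0.1839, 0.1985]
tool_rot: [0.141, 0.99, -0.0, -0.001]
wrist_force: [0.2, 0.6, -0.3]
grip_width: 0.0748
finger_force: 0.0
```

Run:
```python
from h import *
from bench import robot
im=robot.get_image('wrist'); save(im,'w1.pkl'); print(im['position'],im['orientation'],im['fx'],im['k1'])
print(proj(im,[.458,.1855,.046]),proj(im,[.649,.1558,.126]),robot.read_state()['tcp_pos'])
cv2.imwrite('pics/w1.png',cv2.resize(im['color'][:,:,::-1],(800,600)))
```

```text
[0.39251375 0.20303325 0.3412565 ] [0.79304826 0.595008   0.07825122 0.10448295] 290.9144725310105 -0.06596386963939625
[262.43873324 180.18880302] [287.96593967 389.89233074] [0.45497268 0.18482301 0.19867652]
```

View pics/w1.png

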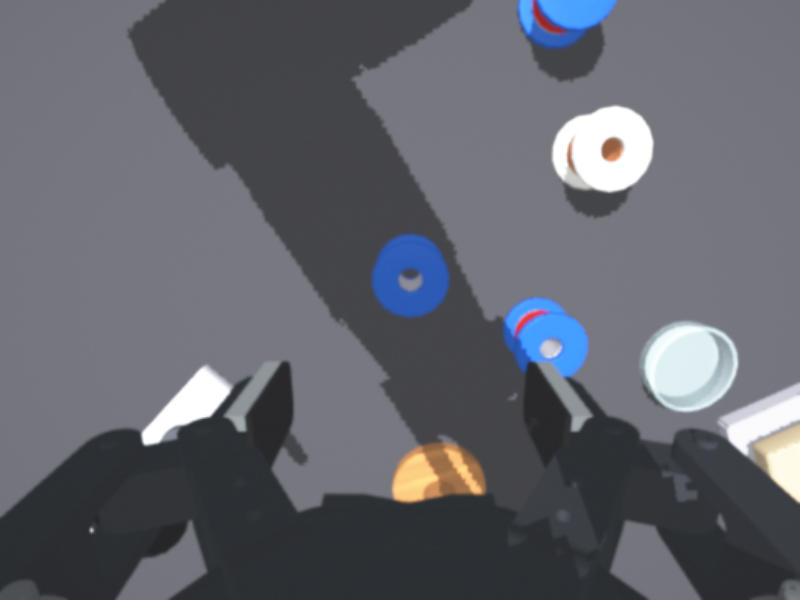

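The wrist view shows the target's top flange centred at (410,279), about 2 px from where I predicted it, and nothing stands in the fingers' way.

```bash
cat >> h.py <<'E'
def totool(q,d): return R.from_quat(q).as_matrix().T@np.array(d)
E
python3 - <<'E'
from h import *
from bench import robot
im=load('w1.pkl'); p=px2plane(im,410.5*.64-.5,277.5*.64-.5,.046); s=robot.read_state(); print(p)
t=np.array([(p[0]+.4575)/2,(p[1]+.1855)/2,.021]); print(t, s['tcp_pos'],totool(s['tool_rot'],t-s['tcp_pos'])/.04)
E
```

```text
[0.45477889 0.18619745 0.046     ]
[0.45613945 0.18584873 0.021     ] [0.45497268 0.18482301 0.19867652] [-0.028735    0.03349686  4.44186364]
```

apply_moves(increments=[[-0.03,0.03,0.7,0],[0,0,0.8,0],[0,0,0.8,0],[0,0,0.7,0],[0,0,0.6,0],[0,0,0.5,0],[0,0,0.34,0],[0,0,0,0],[0,0,0,0]])

```text
t: 2.23
tcp_pos: [0.4553, 0.1868, 0.0211]
tool_rot: [0.138, 0.99, -0.0, -0.001]
wrist_force: [0.1, 0.0, 1.4]
grip_width: 0.0753
finger_force: 0.0
```

apply_moves(increments=[[0,0,0,0],[0,0,0,0],[0,0,0,0],[0,0,0,0],[0,0,0,0],[0,0,0,0]], jaw=40, newtons=40)

```text
t: 2.73
tcp_pos: [0.4579, 0.1866, 0.024]
tool_rot: [0.139, 0.99, 0.001, 0.001]
wrist_force: [-1.9, -0.2, 6.1]
grip_width: 0.05
finger_force: 40.6
```

apply_moves(increments=[[0,0,-0.3,0],[0,0,-0.6,0],[0,0,-0.7,0],[0,0,-0.7,0],[0,0,-0.7,0],[0,0,-0.6,0],[0,0,-0.5,0],[0,0,0,0],[0,0,0,0]])

```text
t: 3.48
tcp_pos: [0.4574, 0.1861, 0.1868]
tool_rot: [0.139, 0.99, 0.001, 0.002]
wrist_force: [-0.1, -0.1, -2.8]
grip_width: 0.0499
finger_force: 41.9
```

Run:
```python
from h import *
from bench import robot
S=[]
im=robot.get_image('wrist'); save(im,'w2.pkl'); s=robot.read_state(); T=R.from_quat(s['tool_rot']).as_matrix()
print(s['tcp_pos'],s['wrist_force'],s['grip_width'],s['finger_force'])
g=s['tcp_pos']+T@[0,0,-.019]; print('grasp pt',g,proj(im,g),'in tool frame cam',T.T@(im['position']-s['tcp_pos']))
cr=im['color'][100:384,106:450,::-1]; cv2.imwrite('pics/w2.png',cv2.resize(cr,None,fx=2,fy=2))
```

```text
[0.45636492 0.18581467 0.18491475] [ 0.35749371  0.16580155 -2.75408673] 0.04979162073882242 41.89384035766125
grasp pt [0.45637606 0.18581528 0.20391474] [258.35656294 254.51801076] in tool frame cam [ 0.06578923  0.00095507 -0.14431251]
```

View pics/w2.png

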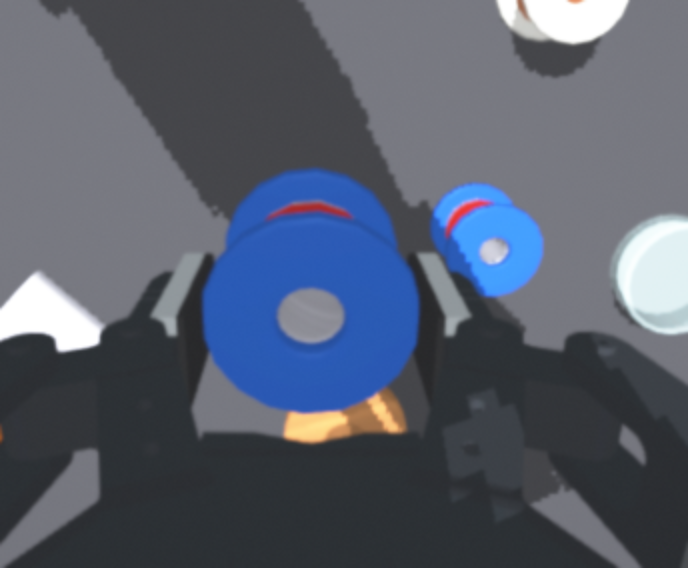

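The spool is held level, with its bore at crop (311,314). I'll move past the pin so the wrist camera can see the pin tip and the bore in the same picture.

apply_moves(increments=[[-0.5,-0.1,-0.1,0],[-0.8,-0.1,-0.1,0],[-0.8,-0.1,-0.1,0],[-0.8,-0.1,0,0],[-0.8,-0.1,0,0],[-0.8,-0.1,0,0],[-0.8,-0.1,0,0],[-0.8,-0.1,0,0],[-0.5,-0.1,0,0],[0,0,0,0]])

```text
t: 4.37
tcp_pos: [0.7023, 0.0753, 0.1918]
tool_rot: [0.141, 0.99, -0.001, -0.003]
wrist_force: [-0.7, -0.2, -2.8]
grip_width: 0.05
finger_force: 41.9
```

apply_moves(increments=[[0,0,0,0],[0,0,0,0],[0,0,0,0]])

```text
t: 4.62
tcp_pos: [0.6994, 0.0791, 0.1967]
tool_rot: [0.139, 0.99, 0.0, -0.001]
wrist_force: [-0.2, 0.4, -1.7]
grip_width: 0.0497
finger_force: 41.9
```

Run:
```python
from h import *
from bench import robot
P=[];Q=[]
for i in range(10):
    im=robot.get_image('wrist'); s=robot.read_state(); P.append(s['tcp_pos']); Q.append(s['tool_rot'])
save(im,'w3.pkl'); p=np.mean(P,0); q=np.mean(Q,0); q/=np.linalg.norm(q); np.save('pq3.npy',np.r_[p,q]); print(p,np.std(P,0),q)
print(im['position'],im['orientation'],proj(im,[.649,.1558,.126]))
cr=im['color'][60:344,146:490,::-1]; cv2.imwrite('pics/w3.png',cv2.resize(cr,None,fx=2,fy=2,interpolation=cv2.INTER_CUBIC))
```

```text
[0.70005213 0.07891025 0.1980851 ] [0.00031795 0.00026199 0.00029351] [1.39108818e-01 9.90277085e-01 9.90973659e-05 1.47329664e-04]
[0.63689433 0.09749518 0.34063243] [0.79189286 0.59631296 0.0793847  0.10495063] [343.68301203 106.50490851]
```

View pics/w3.png

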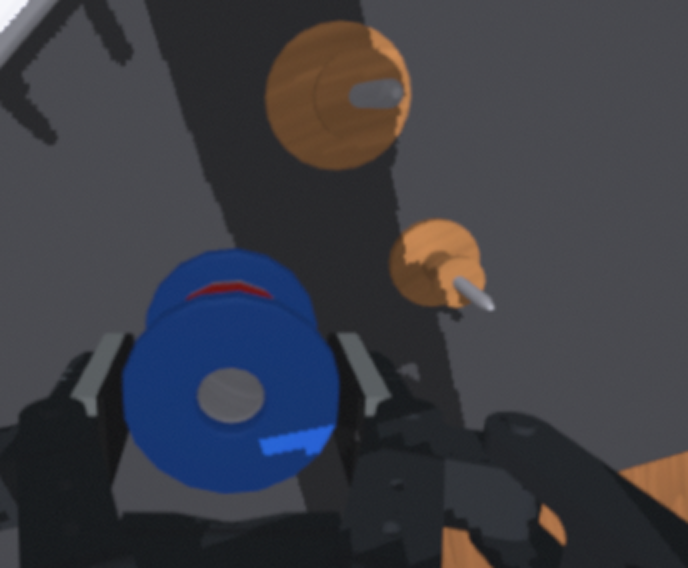

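Here the pin tip is at crop (396,91), close to prediction, and the bore is at (231,394). The spool is still level.

Run:
```python
from h import *
im=load('w3.pkl'); a=np.load('pq3.npy'); p,q=a[:3],a[3:]
P=lambda u,v,z: px2plane(im,146+(u+.5)/2-.5,60+(v+.5)/2-.5,z).round(4)
print('pin',P(396,91,.126),P(354,95,.066),'foot',P(338,95,.01))
for z in (.218,.222,.226): print('bore',P(231,394.5,z), P(123,392,z)-P(339,392,z))
w2=load('w2.pkl');print(px2plane(w2,106+311/2,100+314.5/2,.046+.163))
pin=P(396,91,.126); b=P(231,394.5,.222); print(totool(q,pin-b)/.04, totool(q,np.array([.649,.1558,0])-p)/.04)
```

```text
pin [0.6482 0.156  0.126 ] [0.6479 0.1533 0.066 ] foot [0.6477 0.1562 0.01  ]
bore [0.6996 0.0797 0.218 ] [-0.014  -0.0485  0.    ]
bore [0.6976 0.0803 0.222 ] [-0.0135 -0.047   0.    ]
bore [0.6955 0.0808 0.226 ] [-0.013  -0.0454  0.    ]
[0.45556061 0.18758712 0.209     ]
[1.70924402 1.47842805 2.3998993 ] [1.75781784 1.4950355  4.9520181 ]
```

apply_moves(increments=[[0.44,0.37,0,0],[0.44,0.37,0,0],[0.44,0.37,0,0],[0.435,0.37,0.3,0],[0,0,0.4,0],[0,0,0.3,0],[0,0,0,0],[0,0,0,0],[0,0,0,0]])

```text
t: 5.87
tcp_pos: [0.6501, 0.1539, 0.1582]
tool_rot: [0.14, 0.99, 0.0, 0.0]
wrist_force: [-0.1, -0.6, -1.2]
grip_width: 0.0498
finger_force: 42.0
```

Run:
```python
from h import *
from bench import robot
P=[]
for i in range(8):
    im=robot.get_image('scene'); s=robot.read_state(); P.append(s['tcp_pos'])
save(im,'s4.pkl'); print(np.mean(P,0),s['wrist_force'])
u,v=proj(im,[.649,.156,.126]).astype(int); print(u,v,proj(im,[.649,.156,.135]))
cr=im['color'][v-50:v+50,u-60:u+60,::-1]; cv2.imwrite('pics/s4.png',cv2.resize(cr,None,fx=5,fy=5,interpolation=cv2.INTER_CUBIC))
```

```text
[0.65004356 0.15430206 0.15864216] [ 0.4251249   0.85167287 -1.75411566]
318 194 [318.77380093 191.60003624]
```

View pics/s4.png

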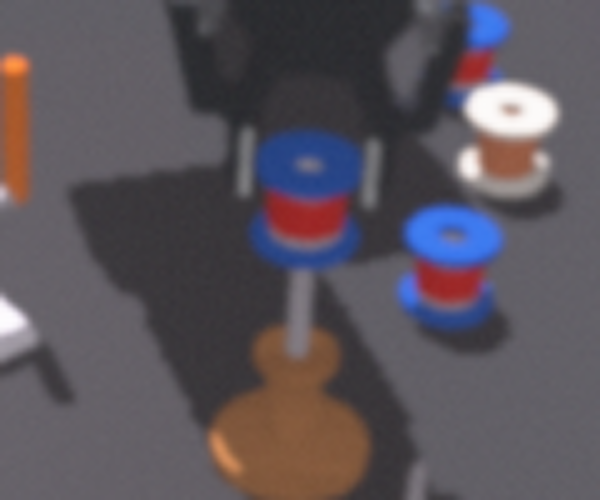

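The scene view shows the spool axis in line with the pin; the underside centre is at about (304,237), against (304,238) predicted for the pin axis. I'll nudge it 1 mm and lower it gently.

apply_moves(increments=[[0.03,0.02,0.1,0],[0,0,0.1,0],[0,0,0.1,0],[0,0,0.1,0],[0,0,0.1,0],[0,0,0,0]])

```text
t: 6.77
tcp_pos: [0.6477, 0.1557, 0.1359]
tool_rot: [0.139, 0.99, -0.0, -0.001]
wrist_force: [-0.6, -0.3, -1.9]
grip_width: 0.0498
finger_force: 41.9
```

apply_moves(increments=[[0,0,0.15,0],[0,0,0.15,0],[0,0,0.2,0],[0,0,0.2,0],[0,0,0.2,0],[0,0,0.1,0],[0,0,0,0]])

```text
t: 7.35
tcp_pos: [0.6474, 0.1556, 0.0954]
tool_rot: [0.139, 0.99, -0.0, -0.002]
wrist_force: [0.2, -0.6, -2.7]
grip_width: 0.0497
finger_force: 41.9
```

apply_moves(increments=[[0,0,0.05,0],[0,0,0.05,0],[0,0,0.05,0],[0,0,0.03,0],[0,0,0,0],[0,0,0,0]])

```text
t: 7.85
tcp_pos: [0.6485, 0.1558, 0.0906]
tool_rot: [0.139, 0.99, 0.0, 0.0]
wrist_force: [0.5, -0.4, -2.0]
grip_width: 0.05
finger_force: 42.0
```

apply_moves(increments=[[0,0,0.03,0],[0,0,0.03,0],[0,0,0.03,0],[0,0,0,0],[0,0,0,0]])

```text
t: 8.27
tcp_pos: [0.6489, 0.1558, 0.0901]
tool_rot: [0.139, 0.99, 0.0, 0.001]
wrist_force: [-3.2, -0.5, 7.1]
grip_width: 0.0501
finger_force: 42.4
```

The force has gone from −2 N to +7 N, so the spool is on the seat. I'll release it, rise, and check.

apply_moves(increments=[[0,0,0,0],[0,0,0,0],[0,0,0,0],[0,0,0,0],[0,0,0,0],[0,0,0,0]], jaw=75)

```text
t: 8.77
tcp_pos: [0.6484, 0.1558, 0.0866]
tool_rot: [0.139, 0.99, -0.0, -0.0]
wrist_force: [0.4, -0.2, -1.3]
grip_width: 0.075
finger_force: 0.0
```

apply_moves(increments=[[0,0,-0.3,0],[0,0,-0.6,0],[0,0,-0.8,0],[0,0,-0.8,0],[0,0,-0.5,0],[0,0,0,0],[0,0,0,0]])

```text
t: 9.35
tcp_pos: [0.6495, 0.156, 0.2101]
tool_rot: [0.139, 0.99, 0.001, 0.003]
wrist_force: [-1.2, -0.3, -0.8]
grip_width: 0.0752
finger_force: 0.0
```

Run:
```python
from h import *
from bench import robot
im=robot.get_image('scene'); save(im,'s5.pkl'); s=robot.read_state(); print(s['tcp_pos'],s['tool_rot'],s['wrist_force'])
u,v=258,144; print([(proj(im,[.649,.156,z])-[u,v])*5 for z in (.066,.112,.126)])
cr=im['color'][v:v+110,u-40:u+100,::-1]; cv2.imwrite('pics/s5.png',cv2.resize(cr,None,fx=5,fy=5,interpolation=cv2.INTER_CUBIC))
```

```text
[0.64850945 0.15579425 0.20751232] [1.39443066e-01 9.90229955e-01 1.84557181e-04 4.82353476e-04] [-0.27669228 -0.23279382 -0.57200564]
[array([295.17342519, 351.55088144]), array([300.92443544, 276.70742145]), array([302.71125674, 253.25089624])]
```

View pics/s5.png

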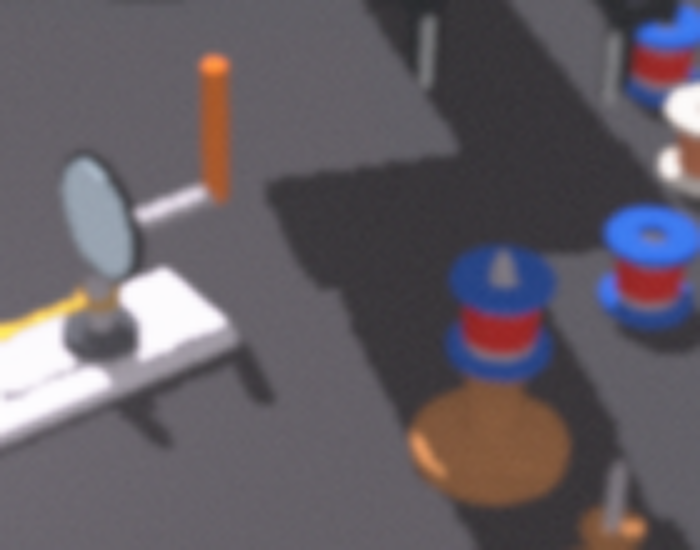

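The spool is seated, with the pin showing about 14 mm above the top flange at (502,265). Next is the handle, at about (0.513, 0.030).

apply_moves(increments=[[0.48,-0.79,0,0],[0.48,-0.79,0,0],[0.48,-0.79,0,0],[0.48,-0.79,0,0],[0.48,-0.79,0,0],[0,0,0,0],[0,0,0,0],[0,0,0,0]], jaw=60)

```text
t: 10.07
tcp_pos: [0.5122, 0.0306, 0.2057]
tool_rot: [0.14, 0.99, 0.0, -0.001]
wrist_force: [0.2, 0.6, 0.2]
grip_width: 0.06
finger_force: 0.0
```

Run:
```python
from h import *
from bench import robot
P=[]
for i in range(8):
    im=robot.get_image('wrist'); s=robot.read_state(); P.append(s['tcp_pos'])
save(im,'w6.pkl'); p=np.mean(P,0); print(p,s['tool_rot'])
C=im['color'].astype(int); m=((C[...,0]>140)&(C[...,0]-C[...,2]>90)&(C[...,1]<140)).astype(np.uint8)
n,l,st,c=cv2.connectedComponentsWithStats(m); print(st[1:],c[1:]); print(proj(im,[.513,.03,.158]),proj(im,[.513,.03,.074]))
cv2.imwrite('pics/w6.png',cv2.resize(im['color'][:,:,::-1],(768,576)))
```

```text
[0.51304344 0.03103843 0.2064325 ] [ 1.39027856e-01  9.90288460e-01  4.82227920e-05 -1.34018300e-04]
[[482   0  11  14  64]
 [443 117  17  29 204]
 [250 176  18  43 507]
 [379 213   1   1   1]
 [386 213   1   1   1]
 [366 214  11  10  34]
 [377 222   2   6   6]
 [379 230   1   2   2]
 [362 233  36  15  82]
 [390 239   4   3   5]
 [357 241   4   2   4]
 [359 246   2   1   2]
 [362 246   4  12  15]
 [359 251   1   1   1]
 [393 257  30  20 311]
 [439 323   1   1   1]] [[485.765625     5.28125   ]
 [449.19607843 130.21568627]
 [259.40236686 200.97435897]
 [379.         213.        ]
 [386.         213.        ]
 [372.05882353 219.88235294]
 [377.66666667 224.5       ]
 [379.         230.5       ]
 [376.79268293 238.79268293]
 [391.4        239.8       ]
 [358.5        241.75      ]
 [359.5        246.        ]
 [364.13333333 251.8       ]
 [359.         251.        ]
 [404.7266881  265.01607717]
 [439.         323.        ]]
[258.53101563 211.36561921] [259.1900756  183.00418152]
```

View pics/w6.png

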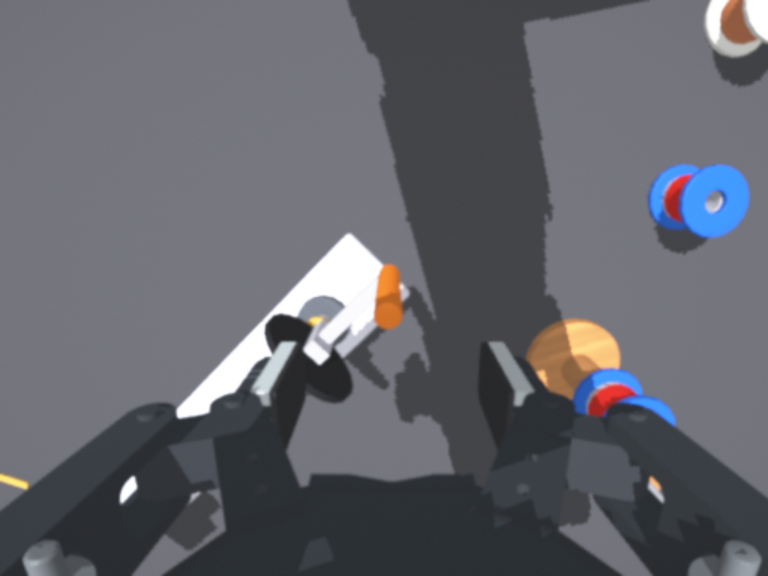

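The handle top is at (389,314), centred between the fingers. I'll descend and grip.

apply_moves(increments=[[0,0,0.3,0],[0,0,0.4,0],[0,0,0.5,0],[0,0,0.5,0],[0,0,0.4,0],[0,0,0.25,0],[0,0,0,0],[0,0,0,0]], jaw=45)

```text
t: 11.13
tcp_pos: [0.5122, 0.0305, 0.1123]
tool_rot: [0.139, 0.99, -0.0, -0.001]
wrist_force: [0.1, -0.5, 0.0]
grip_width: 0.045
finger_force: 0.0
```

apply_moves(increments=[[0,0,0,0],[0,0,0,0],[0,0,0,0],[0,0,0,0],[0,0,0,0],[0,0,0,0],[0,0,0,0]], jaw=5, newtons=30)

```text
t: 11.72
tcp_pos: [0.5134, 0.0291, 0.1144]
tool_rot: [0.14, 0.99, -0.001, 0.001]
wrist_force: [-0.9, -4.7, 3.1]
grip_width: 0.0135
finger_force: 29.3
```

Run:
```python
from h import *
from bench import robot
P=[];Q=[]
for i in range(6):
    robot.get_image('scene'); s=robot.read_state(); P.append(s['tcp_pos']);Q.append(s['tool_rot'])
p=np.mean(P,0);q=np.mean(Q,0); print(p,q,s['wrist_force'],s['grip_width'],s['finger_force'])
a=np.array([.4852,-.8744]); h=np.array([.5135,.0300]); piv=h+.075*a; sp=np.array([.6487,.1558])
d=sp-piv; th=(np.arctan2(d[1],d[0])-np.arctan2(a[1],a[0]))/2; print('pivot',piv,'theta',th,np.degrees(th))
prev=p[:2]; off=p[:2]-h; print('off',off)
for i in range(1,13):
    ph=np.arctan2(-a[1],-a[0])+th*i/12; t=piv+(p[:2]-piv)@R.from_euler('z',th*i/12).as_matrix()[:2,:2].T*0+.075*np.array([np.cos(ph),np.sin(ph)])
    print((totool(q/np.linalg.norm(q),np.r_[t-(h if i==1 else prev),0])/.04).round(3),t.round(4)); prev=t
```

```text
[0.51335998 0.02910976 0.11446048] [ 0.13968651  0.99019408 -0.00108839  0.00147737] [-1.34350318 -4.70835255  4.03080558] 0.013193391198066076 29.342828392982483
pivot [ 0.54989 -0.03558] theta 1.0791973588049801 61.83345392119093
off [-0.00014002 -0.00089024]
[ 0.114 -0.125 -0.   ] [0.5078 0.0265]
[ 0.102 -0.134 -0.   ] [0.5024 0.0224]
[ 0.089 -0.143 -0.   ] [0.4973 0.0179]
[ 0.076 -0.15   0.   ] [0.4927 0.013 ]
[ 0.062 -0.157  0.   ] [0.4886 0.0077]
[ 0.048 -0.162  0.   ] [0.485 0.002]
[ 0.033 -0.165  0.   ] [ 0.4819 -0.004 ]
[ 0.018 -0.168  0.   ] [ 0.4793 -0.0102]
[ 0.003 -0.169  0.   ] [ 0.4773 -0.0167]
[-0.012 -0.168  0.   ] [ 0.4759 -0.0233]
[-0.027 -0.166  0.   ] [ 0.4751 -0.03  ]
[-0.042 -0.163  0.   ] [ 0.4749 -0.0367]
```

apply_moves(increments=[[0.114,-0.125,0,0],[0.102,-0.134,0,0],[0.09,-0.143,0,0],[0.076,-0.15,0,0],[0.062,-0.157,0,0],[0.048,-0.162,0,0],[0,0,0,0]])

```text
t: 12.6
tcp_pos: [0.4822, 0.0039, 0.1143]
tool_rot: [0.139, 0.99, 0.002, -0.001]
wrist_force: [-4.3, 4.6, 9.8]
grip_width: 0.0135
finger_force: 30.3
```

apply_moves(increments=[[0.033,-0.165,0,0],[0.018,-0.168,0,0],[0.003,-0.169,0,0],[-0.012,-0.168,0,0],[-0.027,-0.166,0,0],[-0.042,-0.163,0,0],[0,0,0,0],[0,0,0,0],[0,0,0,0]])

```text
t: 13.35
tcp_pos: [0.4724, -0.0348, 0.1139]
tool_rot: [0.139, 0.99, 0.002, -0.001]
wrist_force: [-2.9, 4.5, 8.2]
grip_width: 0.0129
finger_force: 30.1
```

Run:
```python
from h import *
from bench import robot
P=[]
for i in range(8):
    im=robot.get_image('top'); s=robot.read_state(); P.append(s['tcp_pos'])
sc=robot.get_image('scene'); save(im,'t7.pkl'); save(sc,'s7.pkl'); p=np.mean(P,0); print(p,s['wrist_force'],s['grip_width'],s['finger_force'])
h=p[:2]-[0,0]; piv=np.array([.5499,-.0356]); a=np.array([.4852,-.8744]); d=piv-h; print('r',np.hypot(*d),'theta',np.arctan2(d[1],d[0])-np.arctan2(a[1],a[0]))
A=cv2.resize(im['color'][110:240,185:315,::-1],(400,400),interpolation=cv2.INTER_CUBIC); B=cv2.resize(sc['color'][140:270,190:320,::-1],(400,400),interpolation=cv2.INTER_CUBIC)
cv2.imwrite('pics/c7.png',np.hstack([A,B]))
for I,o in((im,(185,110)),(sc,(190,140))): print([((proj(I,P_)-o)*400/130).round() for P_ in ([.5499,-.0356,.041],[.5801,.0222,.041],[.6487,.1558,.089])])
```

```text
[ 0.47237995 -0.03472636  0.11383199] [-2.51712284  3.74866595  8.51717685] 0.013046940151983922 30.116410553455353
r 0.07752497507492027 theta 1.052933546537204
[array([273., 243.]), array([202., 208.]), array([ 33., 112.])]
[array([147., 195.]), array([217., 212.]), array([392., 206.])]
```

View pics/c7.png

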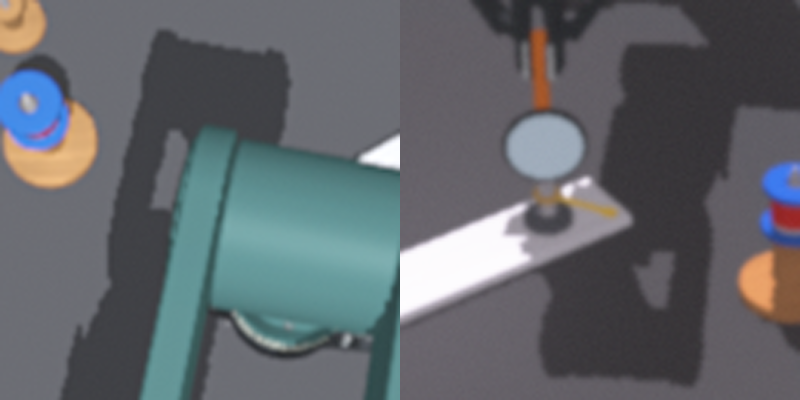

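The scene half shows the pointer tip at about (217,214), against (217,212) for perfect aim. I'll measure it more finely.

```bash
cat > ptr.py <<'E'
from h import *
from scipy.optimize import least_squares
def ptr(sc,piv,off=(0,0)):
    C=cv2.cvtColor(sc['color'],cv2.COLOR_RGB2HSV).astype(int); m=(C[...,0]>15)&(C[...,0]<32)&(C[...,1]>110)&(C[...,2]>60)
    u0,v0=proj(sc,[*piv,.041]).astype(int); ys,xs=np.nonzero(m[v0-30:v0+25,u0-50:u0+50]); ys+=v0-30; xs+=u0-50
    W=np.array([px2plane(sc,x,y,.041)[:2] for x,y in zip(xs,ys)]); d=np.hypot(*(W-piv).T); W=W[(d<.075)&(d>.0)]; d=d[(d<.075)]
    vx,vy,x0,y0=cv2.fitLine(W[d>.02].astype(np.float32),cv2.DIST_HUBER,0,.001,.001).ravel(); e=W[np.argmax(d)]
    return len(W),np.degrees(np.arctan2(vy,vx)),e,np.degrees(np.arctan2(*(e-piv)[::-1])),(x0,y0)
E
python3 - <<'E'
from ptr import *
piv=np.array([.5499,-.0356]); sp=np.array([.6487,.1558])
print(np.degrees(np.arctan2(*(sp-piv)[::-1])))
for f in('scene0.pkl','s7.pkl'): print(f,ptr(load(f),piv))
E
```

```text
62.69737778842984
scene0.pkl (47, np.float32(-62.430206), array([ 0.57206614, -0.09340263]), np.float64(-69.0191880449184), (np.float32(0.56418604), np.float32(-0.075001165)))
s7.pkl (17, np.float32(59.952263), array([0.57963459, 0.01815826]), np.float64(61.0522903363573), (np.float32(0.57495135), np.float32(0.010726948)))
```

apply_moves(increments=[[-0.005,-0.02,0,0],[-0.005,-0.02,0,0],[0,0,0,0],[0,0,0,0],[0,0,0,0],[0,0,0,0]])

```text
t: 14.3
tcp_pos: [0.4724, -0.0358, 0.1138]
tool_rot: [0.139, 0.99, 0.002, -0.001]
wrist_force: [-2.8, 5.7, 8.4]
grip_width: 0.0135
finger_force: 30.2
```

Run:
```python
from ptr import *
from bench import robot
piv=np.array([.5499,-.0356]); P=[];A=[]
for i in range(8):
    sc=robot.get_image('scene'); s=robot.read_state(); P.append(s['tcp_pos']); r=ptr(sc,piv); A.append([r[1],r[3]])
p=np.mean(P,0); d=piv-p[:2]; print(p,s['wrist_force'],s['finger_force'],'2th dir',2*np.degrees(np.arctan2(d[1],d[0]))+60.97-0,np.mean(A,0),np.std(A,0),s['t'])
h=px2plane(sc,*proj(sc,[.6487,.1558,.112]),.112)
C=sc['color'].astype(int); b=((C[...,2]>90)&(C[...,2]-C[...,0]>60)).astype(np.uint8)
u,v=proj(sc,[.6487,.1558,.109]); n,l,st,c=cv2.connectedComponentsWithStats(b); i=1+np.argmin(np.hypot(*(c[1:]-[u,v]).T)); print(st[i],c[i],u,v,px2plane(sc,*c[i],.109))
```

```text
[ 0.47236652 -0.03576931  0.1138254 ] [-3.16852103  5.8123748   8.7497973 ] 30.172105729579926 2th dir 61.22023420296689 [58.84628963 61.05229034] [1.04398156e+00 7.10542736e-15] 14.7
[307 193  23  14 233] [318.24034335 199.35622318] 318.00355455528774 200.27055304759787 [0.64508167 0.15709679 0.109     ]
```

apply_moves(increments=[[-0.005,-0.02,0,0],[-0.003,-0.015,0,0],[0,0,0,0],[0,0,0,0],[0,0,0,0],[0,0,0,0],[0,0,0,0],[0,0,0,0]])

```text
t: 15.37
tcp_pos: [0.4722, -0.0373, 0.1138]
tool_rot: [0.139, 0.99, 0.002, -0.002]
wrist_force: [-2.6, 4.6, 8.7]
grip_width: 0.0132
finger_force: 30.2
```

Run:
```python
from ptr import *
from bench import robot
piv=np.array([.5499,-.0356]); P=[];A=[]
for i in range(8):
    sc=robot.get_image('scene'); s=robot.read_state(); P.append(s['tcp_pos']); r=ptr(sc,piv); A.append([r[1],r[3]])
p=np.mean(P,0); d=piv-p[:2]; print(p,s['finger_force'],2*np.degrees(np.arctan2(d[1],d[0]))+60.97,np.mean(A,0))
print(robot.sign_off())
```

```text
[ 0.47222165 -0.03727057  0.11379897] 30.158367455005646 63.434052111087766 [65.8461771  64.81269226]
the job is handed in; nothing more can be done
None
```

The job is handed in, with no verdict returned: the spool is released on its seat, and the gripper holds the mirror handle with the sight line at about 63–66° against 62.7° needed (tolerance about ±4.8°).

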